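# Walk the denture flask round to the fence

### The job

The heavy bronze denture flask stands askew in front of the low steel fence: walk it round and up to the fence with fingertip pushes on its two rear corner lugs, never lifting it. Push the blue lug first, until the white-striped side roughly faces the fence with the flask still clear of it, then push the red lug, then the blue one again and so on by turns, until the white-striped side lies flush against the fence. Do not let a corner push against the fence while the flask is still well askew, leave everything else on the bench where it is, and finish with the hand clear.

Things in the scene. Friction and masses are not known exactly. Their poses are not given: they have to be found in the camera images.
- flask: bronze denture flask, 0.7 to 0.95 kg, block 84 (x) x 100 (y) x 50 mm (z) flat on the bench; 3 to 7 N slides it, it stops with the push. Origin: centre of underside. The +x side, the front, has a white stripe; lugs stand on the rear (-x) side. Starts turned 40 to 80 deg anticlockwise (from above) of square, centre 115 to 135 mm before the fence. Pushing blue forward turns it clockwise, red anticlockwise
- lug_blue: rear left corner lug, part of the flask, bronze with blue cap and rear face. Origin at bench height, flask x = -42, y = +38 mm; axes as the flask. 32 mm wide (y); its flat rear face, to be pushed, lies 10 mm behind the origin, 2 to 46 mm above the bench; the cap on top does not jut out
- lug_red: rear right corner lug, the same with red cap and rear face, at flask x = -42, y = -38 mm
- front_left (a point): front (white-striped side) left end of the flask: point on its front face at flask x = +42, y = +50, z = 25 mm
- front_right (a point): front right end of the flask: point on its front face at flask x = +42, y = -50, z = 25 mm
- fence: fixed low steel fence, a bar 280 mm long (along its y), 20 mm thick, 30 mm high, beyond the flask. Origin: middle of its working face (the one towards the robot and the flask) at bench height; its x points through the fence, away from the flask, z up. Two bolted feet, 8 mm high, behind it
- cast_a: pink-and-white tooth cast, 45 x 56 x 33 mm, left of the fence; origin at the centre of its underside. Leave alone
- cast_b: yellow-and-white tooth cast, 45 x 56 x 33 mm, behind the fence; origin at the centre of its underside. Leave alone
- cup: steel mixing cup, 60 mm across, 60 mm high, left of the flask; origin at the centre of its underside. Leave alone
- bowl: teal mixing bowl, 120 mm across, 55 mm high, right of the fence; origin at the centre of its underside. Leave alone
- lid_ring: grey plastic ring, 54 mm across, 14 mm high, right of the flask; origin at the centre of its underside. Leave alone
- jar_lid: white jar lid, 48 mm across, 12 mm high, behind the fence; origin at the centre of its underside. Leave alone
- wax_knife: wax knife with a handle, 160 mm long, lying on the bench far left; origin under its middle. Leave alone

How it is judged:
By the outcome, as a careful person would: the job done as asked, in the order asked, and still so for the second after the job is handed in, with the robot touching nothing.
It also fails if it takes over 67 s, if anything falls off the work surface, if the arm or the gripper's body presses on something with over 40 N, if the wrist force passes 120 N, or if a joint passes its speed limit or range.

### The arm

A 6-joint arm with a two-finger parallel gripper is mounted at the origin on the work surface. World frame = base frame: x ahead of the robot, y to its left, z up, the work surface at z = 0. Lengths are in mm, angles in rad, forces in N, time in s.
With the tool pointing down it reaches from about 350 to 975 mm from the base axis. Payload 4.9 kg.
Tool frame: the origin (TCP) lies at the very end of the fingers, on their centre line; the grasp point (between the pads) lies 19 mm behind it; x points along the fingers, z is the direction in which the jaws open and shut, and the axes are right-handed (so a half turn about x gives the same grasp; the last joint's range is limited). The gripper opens to 85 mm and grips with 20 to 120 N. Pads are 22 mm wide; open, the fingers measure 114 mm over their backs; the gripper's body (76 mm by 85 mm) begins 54 mm behind the grasp point. The pads swing forward as they close: fully open they stand 13 mm farther back than shut.
Start: joints at [-1.38, 0.053, 1.613, -0, 1.476, -0.119], TCP at [190.537, -595.229, 231.304] pointing down, gripper open.
Joint ranges: [-3.01, 3.01], [-1.01, 2.22], [0.06, 2.58], [-1.02, 4.17], [0.09, 2.62], [-3.14, 3.14]. Speed limits (rad/s): [2.57, 2.57, 3.14, 3.14, 3.14, 3.14].

### API

Orientations are given as a rotation vector (axis times angle).
In Python, from cell import r gives the robot as it stands. The module is installed in compiled form; this text tells all that it offers.
- The arm moves only by the tool apply_moves, never from a script. Its argument "plan" is a list that holds one entry, the list of rows, each a list of 5 numbers: the shift along the tool's x, y, z scaled (see below), then the turn about the tool's x scaled (see below), then the gripper's target within -1 to 1 (fully open at 1, half-way at 0, shut at -1). In form: [[[x, y, z, yaw, hand], ...]]. A call has 1 to 20 rows; each row shifts and turns the commanded pose from where the row before left it, along the tool's axes as they then stand; what a row does not reach is not made up. The controller multiplies each number of a shift by 2.5 cm and each number of a turn by pi rad. A row lasts 1/8 s, in which the tool goes at most 62.5 mm and 10.7 degrees, less where a joint would pass 70% of its speed; a pose out of reach is approached as far as the arm can. A call with a number of a shift or a turn outside -1 to 1 is refused whole. A call with a gripper value outside its range is refused whole. The fingers move at their own pace and stop on an object; "newtons" is the grip in N (left out, the last holds). Time passes only in rows, so rows that do not move let the fingers close. It gives the time, the measured TCP pose, the force and the opening at its end, in the units of the state.
- r.state(): the state, without advancing time (a new reading comes with each control period).
- r.capture(name): name is "side" or "top" or "wrist"; returns a dict with "image" (400x640x3 uint8, red, green, blue), "fovy" (degrees; the focal length in pixels is half the picture's height over the tangent of half this angle, whatever the lens; pixels are square), "cx", "cy" (the principal point, pixels), "k1" (the pictures are not rectified: a ray, as slopes to the right and down, at radius r is drawn at 1 + k1 r^2 times it, then the intrinsics apply), "origin" and "rotation" of the camera in the world. Camera axes: x right, y up, looking along -z (the intrinsics and any distortion apply to the point x, -y, -z); pixel columns grow to the right and rows downward; lengths in mm; the calibration is good to about 2 mm. A picture is of the moment at which its call begins. There is no depth.
- r.hand_in(): hands the job in, once; it reports no verdict.
The state is a dict: "clock": time; "joints": joint angles; "dq": joint speeds; "joint_efforts": joint torques, N m; "eef_pos": TCP position; "tool_rot": TCP orientation; "force": force on the tool from outside, world axes, zero at the start; "wrist_torque": the same for the moment, N m; "finger_gap": finger opening in mm.
Only numpy, scipy, OpenCV 4.12 (cv2) and the standard library are available. Lean on these libraries where they do the work, as an engineer would, in place of code of your own. Each camera call takes 0.05 s, during which the arm holds its last target.

## Working session

There is one attempt and no reset: what is moved stays moved. The work goes in short steps, Python scripts to look and compute and a tool call to move; the robot and the scene stay as the last step left them, time stands still between calls to the robot, and variables do not carry over. Pictures are saved under pics/ and viewed, and the job is handed in when it is done.

Besides the shell and the picture viewer there is one more tool, called after "Call:" as name([rows], argument=value, ...), one row to a line, values as JSON. apply_moves: Moves the arm, as the interface text tells. Its arguments: {"type":"object","properties":{"plan":{"type":"array"},"newtons":{"type":"number"}},"required":["plan"]}

```bash
ls; mkdir -p pics; python3 - <<'E'
from cell import r
import cv2
s=r.state(); print(s)
for n in ("side","top","wrist"):
    c=r.capture(n); cv2.imwrite(f"pics/{n}0.png",c["image"][:,:,::-1])
    print(n,{k:v for k,v in c.items() if k!="image"})
E
```

```text
pics
{'clock': 0.0, 'joints': array([-1.38000150e+00,  5.33365127e-02,  1.61429420e+00,  3.82412370e-05,
        1.47597784e+00, -1.19010045e-01]), 'dq': array([ 0.00038483,  0.00022131, -0.00103934, -0.00055337,  0.00021199,
        0.00032415]), 'joint_efforts': array([-1.69085208e-03, -3.93679583e+01, -3.70178318e+01, -2.23491811e-04,
        7.23318910e-03,  1.30746596e-05]), 'eef_pos': array([ 190.43255719, -594.6354985 ,  230.07550402]), 'tool_rot': array([ 0.97939133,  1.34146792, -0.97706626]), 'force': array([ 1.24519991, -0.4073327 ,  0.13092001]), 'wrist_torque': array([-0.03436723,  0.05648298, -0.03780164]), 'finger_gap': 85.58029122757469}
side {'fovy': 48.47933581619783, 'cx': 321.818532321093, 'cy': 202.30778335492755, 'k1': -0.04123994030422384, 'origin': array([ 316.33138201, -629.6709688 ,  627.32586209]), 'rotation': array([ 0.91351178, -0.16942927, -0.35253925])}
top {'fovy': 47.150013140800716, 'cx': 315.9519564991267, 'cy': 198.09762859101733, 'k1': -0.09334359181816922, 'origin': array([ 430.52328758,   83.40198568, 1102.2886578 ]), 'rotation': array([ 0.11477581, -0.12175851, -1.57254095])}
wrist {'fovy': 58.660106662540926, 'cx': 318.1785430704602, 'cy': 201.79163354332246, 'k1': -0.06383153712045479, 'origin': array([ 260.82023038, -573.29966209,  374.27688341]), 'rotation': array([-0.25134866,  0.18421633, -1.25043131])}
```

View pics/side0.png

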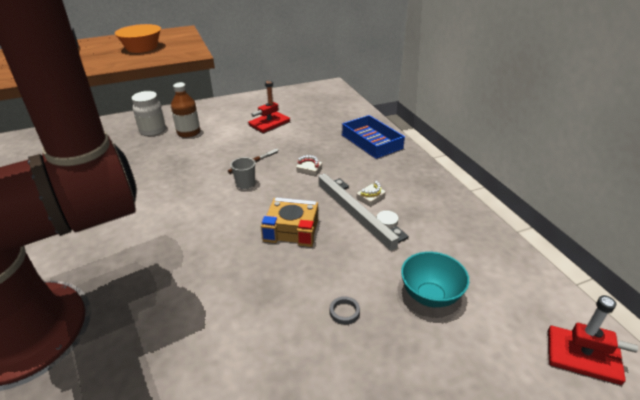

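View pics/top0.png

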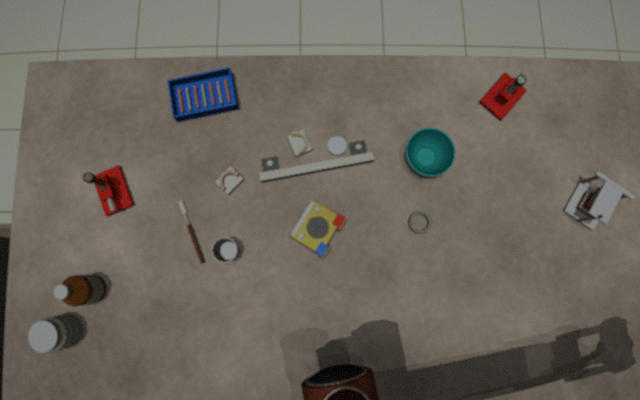

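```bash
cat > h.py <<'E'
import numpy as np, cv2
from scipy.spatial.transform import Rotation as R
from cell import r
def K(c):
    f=c["image"].shape[0]/2/np.tan(np.radians(c["fovy"])/2); return f
def ray(c,uv):
    f=K(c); d=np.array([(uv[0]-c["cx"])/f,(uv[1]-c["cy"])/f]); s=d.copy()
    for _ in range(30): s=d/(1+c["k1"]*(s@s))
    return R.from_rotvec(c["rotation"]).apply([s[0],-s[1],-1.0])
def onz(c,uv,z):
    d=ray(c,uv); o=c["origin"]; return o+d*(z-o[2])/d[2]
def proj(c,p):
    q=R.from_rotvec(c["rotation"]).inv().apply(np.asarray(p,float)-c["origin"])
    s=np.array([q[0],-q[1]])/-q[2]; s=s*(1+c["k1"]*(s@s)); f=K(c)
    return np.array([c["cx"],c["cy"]])+f*s
def tri(c1,u1,c2,u2):
    A=[];b=[]
    d=[ray(c1,u1),ray(c2,u2)];o=[c1["origin"],c2["origin"]]
    t=np.linalg.lstsq(np.array([d[0],-d[1]]).T,o[1]-o[0],rcond=None)[0]
    p=o[0]+t[0]*d[0];q=o[1]+t[1]*d[1]; return (p+q)/2,np.linalg.norm(p-q)
def save(img,name,x0,y0,x1,y1,s):
    cv2.imwrite(f"pics/{name}.png",cv2.resize(img[y0:y1,x0:x1,::-1],None,fx=s,fy=s,interpolation=cv2.INTER_CUBIC))
def masks(c,box):
    hsv=cv2.cvtColor(c["image"],cv2.COLOR_RGB2HSV); H,S,V=cv2.split(hsv)
    m={}
    m["blue"]=(H>100)&(H<125)&(S>130)&(V>60)
    m["red"]=((H<8)|(H>172))&(S>150)&(V>60)
    x0,y0,x1,y1=box
    for k in m:
        z=np.zeros(H.shape,bool); z[y0:y1,x0:x1]=True; m[k]=(m[k]&z).astype(np.uint8)
    return m
E
python3 - <<'E'
from h import *
c=r.capture("top"); save(c["image"],"topc",210,110,400,270,4)
d=r.capture("side"); save(d["image"],"sidec",220,140,420,260,4)
for k,v in masks(c,(280,190,360,265)).items():
    n,l,s,ce=cv2.connectedComponentsWithStats(v); print(k,s[1:,4],ce[1:])
    i=1+s[1:,4].argmax(); print(onz(c,ce[i],46), onz(c,ce[i],50))
print(onz(c,(260,177),0))
E
```

```text
blue [79] [[321.26582278 248.94936709]]
[472.59563363  66.702291    46.        ] [472.43631224  66.76553013  50.        ]
red [83] [[338.80722892 220.27710843]]
[538.50816591  25.62576725  46.        ] [538.09924406  25.84455676  50.        ]
[650.64850999 214.98617968   0.        ]
```

View pics/topc.png

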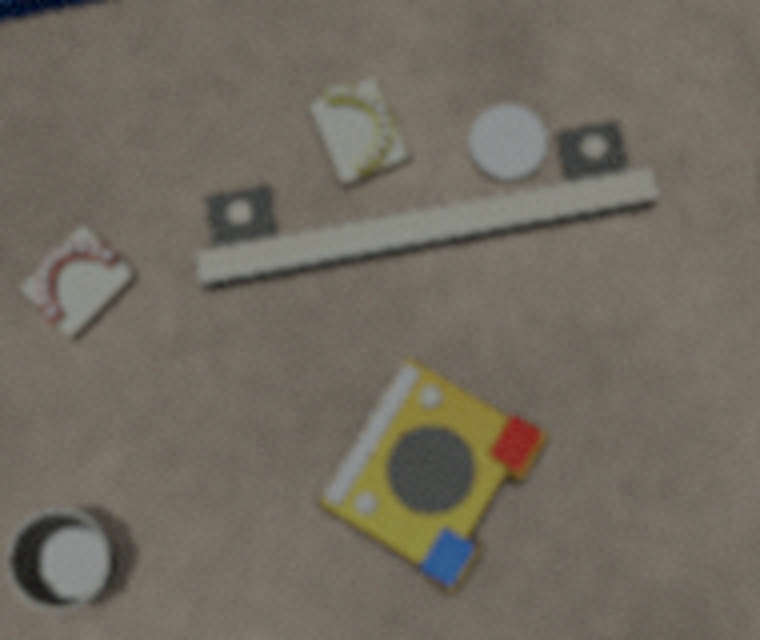

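View pics/sidec.png

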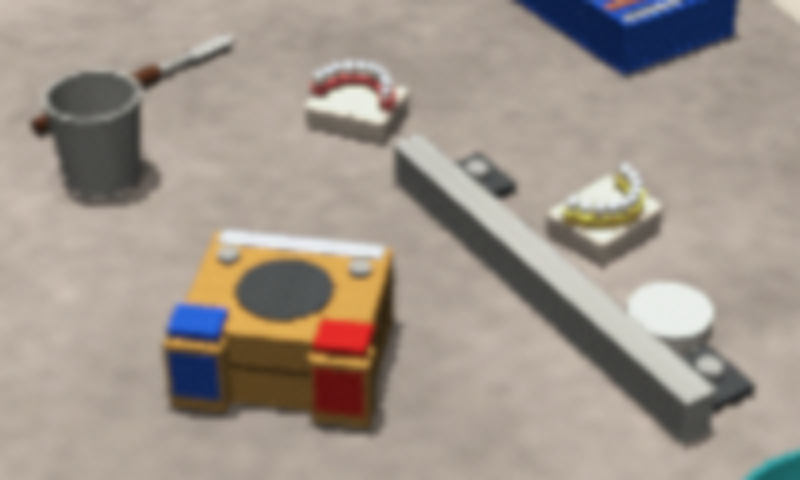

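```bash
cat > m.py <<'E'
from h import *
def fence(c):
    # bright low-sat bar in top view
    hsv=cv2.cvtColor(c["image"],cv2.COLOR_RGB2HSV)
    return hsv
if __name__=="__main__":
    c=r.capture("top"); d=r.capture("side")
    img=c["image"].astype(int)
    hsv=cv2.cvtColor(c["image"],cv2.COLOR_RGB2HSV)
    # fence: per column bottom edge of bright top
    pts=[]
    g=cv2.GaussianBlur(c["image"],(3,3),0).astype(float).mean(2)
    for u in range(266,370,4):
        v0=181.0+(u-261)*(160.7-181)/113
        col=g[int(v0)-5:int(v0)+5,u]; k=np.diff(col); i=k.argmin()
        # subpixel
        if 0<i<len(k)-1:
            a,b,e=k[i-1],k[i],k[i+1]; off=(a-e)/(2*(a-2*b+e))
            pts.append((u,int(v0)-5+i+0.5+off))
    pts=np.array(pts); w=np.array([onz(c,p,30)[:2] for p in pts])
    vx,vy,x0,y0=cv2.fitLine(w.astype(np.float32),cv2.DIST_HUBER,0,0.01,0.01).ravel()
    if vy<0: vx,vy=-vx,-vy
    a=np.arctan2(-vx,vy); print("fence yaw deg",np.degrees(a),"pt",x0,y0)
    n=np.array([np.cos(a),np.sin(a)]); print("n.p",n@[x0,y0], "resid",np.std(w@n))
    for e in ((261,180.8),(374,160.7)): print("end",onz(c,e,30), onz(c,e,0))
    # flask
    mt=masks(c,(280,190,360,265)); ms=masks(d,(255,180,330,250))
    for k in mt:
        ys,xs=np.nonzero(mt[k]); print(k,"rect",cv2.minAreaRect(np.stack([xs,ys],1).astype(np.float32)))
    hsvs=hsv[190:265,285:350]; H,S,V=[hsvs[...,i] for i in range(3)]
    y=((H>15)&(H<35)&(S>110)).astype(np.uint8); ys,xs=np.nonzero(y); q=np.stack([xs+285,ys+190],1).astype(np.float32)
    rc=cv2.minAreaRect(q); print("yellow",rc); bp=cv2.boxPoints(rc); 
    for p in bp: print(p,onz(c,p,50)[:2])
    w_=((S<40)&(V>120)).astype(np.uint8); n_,l,s,ce=cv2.connectedComponentsWithStats(w_); i=1+s[1:,4].argmax()
    ys,xs=np.nonzero(l==i); rc=cv2.minAreaRect(np.stack([xs+285,ys+190],1).astype(np.float32)); print("white",rc)
    for p in cv2.boxPoints(rc): print(p,onz(c,p,50)[:2])
    print("tool axes",R.from_rotvec(r.state()["tool_rot"]).as_matrix().T.round(3))
E
python3 m.py
```

```text
fence yaw deg 10.588854 pt 661.6991 77.64204
n.p 664.6986 resid 0.18854658089219908
end [635.41940123 208.88831932  30.        ] [641.15189067 212.39911838   0.        ]
end [683.34517791 -61.74232028  30.        ] [690.41851274 -65.80310107   0.        ]
blue rect ((321.3000183105469, 248.90000915527344), (7.602630615234375, 10.28591251373291), 26.56505012512207)
red rect ((338.6000061035156, 220.30001831054688), (7.602630138397217, 10.733125686645508), 26.56505012512207)
yellow ((318.81292724609375, 228.0150146484375), (36.234928131103516, 46.086605072021484), 35.21759033203125)
[290.72284 236.39261] [501.48362058 136.65818446]
[317.30023 198.74133] [588.56772121  75.17027581]
[346.903   219.63742] [539.48083737   7.12851284]
[320.32562 257.2887 ] [453.4783993   69.03902086]
white ((302.1780090332031, 218.00094604492188), (5.006612300872803, 38.58755111694336), 31.263729095458984)
[290.02515 233.19386] [508.8379509  138.27699323]
[310.05127 200.2097 ] [585.20104847  92.01142011]
[314.33087 202.80803] [579.06535961  82.109756  ]
[294.30475 235.79219] [502.82699026 128.43791006]
tool axes [[-0.     0.    -1.   ]
 [ 0.952  0.305  0.   ]
 [ 0.305 -0.952 -0.   ]]
```

Call:
apply_moves([
  [[1,0,0,-0.055,-1],[1,0,0,-0.055,-1],[1,0,0,-0.055,-1],[1,0,0,-0.055,-1],[0,0.97,-0.17,0,-1],[0,0.97,-0.17,0,-1],[0,0.97,-0.17,0,-1],[0,0.97,-0.17,0,-1],[0,0.97,-0.17,0,-1],[0,0.97,-0.17,0,-1],[0,0.97,-0.17,0,-1],[0,0.97,-0.17,0,-1],[0,0.97,-0.17,0,-1],[0,0.97,-0.17,0,-1],[0,0.97,-0.17,0,-1],[0,0.97,-0.17,0,-1],[0,0.97,-0.17,0,-1],[0,0.97,-0.17,0,-1],[0,0.97,-0.17,0,-1],[0,0.97,-0.17,0,-1]],
])

```text
clock: 2.85
eef_pos: [342.9, -230.8, 131.4]
tool_rot: [0.446, 1.524, -0.447]
force: [-0.4, 0.0, -0.2]
finger_gap: -0.2
```

```bash
cat > p.py <<'E'
from h import *
import sys
FY=np.radians(10.59); FN=np.array([np.cos(FY),np.sin(FY)]); FD=664.7; FM=np.array([659.4,73.6])
def caps(c,box=None,z=48):
    m=masks(c,box or (240,140,400,300)); out={}
    for k,v in m.items():
        n,l,s,ce=cv2.connectedComponentsWithStats(v)
        if n<2: continue
        i=1+s[1:,4].argmax(); out[k]=(onz(c,ce[i],z)[:2],s[i,4])
    return out
def pose(c):
    o=caps(c); print({k:(v[0].round(1),v[1]) for k,v in o.items()})
    if len(o)<2: return
    b,rd=o["blue"][0],o["red"][0]; d=b-rd
    yaw=np.arctan2(-d[0],d[1]); ax=np.array([np.cos(yaw),np.sin(yaw)]); ay=np.array([-ax[1],ax[0]])
    ctr=(b+rd)/2+42*ax
    f=lambda P: FD-FN@P
    T=np.array([-FN[1],FN[0]])
    print("len",np.linalg.norm(d).round(1),"yaw",np.degrees(yaw).round(1),"rel",np.degrees(yaw-FY).round(1),"ctr",ctr.round(1),"dist",f(ctr).round(1),"lat",(T@(ctr-FM)).round(1))
    print("FL gap",f(ctr+42*ax+50*ay).round(1),"FR gap",f(ctr+42*ax-50*ay).round(1))
    s=r.state(); t=s["eef_pos"][:2]; M=R.from_rotvec(s["tool_rot"]).as_matrix()
    ty=np.degrees(np.arctan2(M[1,1],M[0,1])); print("tcp",s["eef_pos"].round(1),"tooly yaw",ty.round(1),"force",s["force"].round(1),"gap",s["finger_gap"].round(1),"clk",s["clock"],"down",M[:,0].round(3))
    for k,q in (("blue",b),("red",rd)):
        P=q-10*ax; e=t-P; print(k,"face",P.round(1),"tcp rel along x",(e@ax).round(1),"y",(e@ay).round(1), "delta tool y,z:",((P-t)@M[:2,1]).round(1),((P-t)@M[:2,2]).round(1))
if __name__=="__main__":
    c=r.capture("top"); pose(c)
    if len(sys.argv)>1:
        save(c["image"],sys.argv[1]+"t",240,130,400,280,4); d=r.capture("side"); save(d["image"],sys.argv[1]+"s",220,140,420,290,4)
E
python3 p.py a
```

```text
{'blue': (array([472.7,  66.5]), np.int32(80)), 'red': (array([538.1,  26.1]), np.int32(82))}
len 76.8 yaw 58.3 rel 47.7 ctr [527.5  82. ] dist 131.1 lat 32.5
FL gap 139.8 FR gap 65.9Traceback (most recent call last):
  File "p.py", line 26, in <module>
    c=r.capture("top"); pose(c)
                        ~~~~^^^
  File "p.py", line 22, in pose
    ty=np.degrees(np.arctan2(M[1,1],M[0,1])); print("tcp",s["eef_pos"].round(1),"tooly yaw",ty.round(1),"force",s["force"].round(1),"gap",s["finger_gap"].round(1),"clk",s["clock"],"down",M[:,0].round(3))
                                                                                                                                          ^^^^^^^^^^^^^^^^^^^^^
AttributeError: 'float' object has no attribute 'round'
```

```bash
sed -i 's/s\["finger_gap"\].round(1)/round(s["finger_gap"],1)/' p.py; python3 p.py a; python3 - <<'E'
from h import *
c=r.capture("top"); d=r.capture("side")
mt=masks(c,(280,190,360,265)); ms=masks(d,(255,190,330,250))
for k in mt:
    n,l,s,ce=cv2.connectedComponentsWithStats(mt[k]); u=ce[1+s[1:,4].argmax()]
    n,l,s,ce=cv2.connectedComponentsWithStats(ms[k])
    for i in range(1,n):
        if s[i,4]>15: print(k,s[i],ce[i],tri(c,u,d,ce[i]))
E
```

```text
{'blue': (array([472.6,  66.4]), np.int32(79)), 'red': (array([538.5,  25.9]), np.int32(84))}
len 77.4 yaw 58.4 rel 47.8 ctr [527.6  81.9] dist 131.1 lat 32.4
FL gap 139.9 FR gap 65.8
tcp [ 343.1 -230.1  131.2] tooly yaw 57.5 force [ 0.3 -0.1  0. ] gap 0.1 clk 2.95 down [ 0.  0. -1.]
blue face [467.4  57.9] tcp rel along x -310.4 y -45.1 delta tool y,z: 309.7 -49.9
red face [533.3  17.4] tcp rel along x -310.4 y 32.3 delta tool y,z: 310.9 27.5
blue [263 217  13   8  86] [268.97674419 220.1627907 ] (array([472.37243887,  66.45797055,  49.68902294]), np.float64(0.023548796830660662))
blue [263 229  11  10 102] [268.17647059 233.38235294] (array([470.85852834,  66.42167789,  14.95292453]), np.float64(5.854067163318286))
red [298 220  16   9 108] [305.76851852 224.0462963 ] (array([537.98256026,  26.31335751,  49.89332546]), np.float64(0.24736307464357382))
red [298 232  13  12 130] [304.42307692 237.58461538] (array([537.70979983,  25.30607086,  15.20334259]), np.float64(7.524066157084622))
```

Call:
apply_moves([
  [[0,0.98,-0.18,0,-1],[0,0.98,-0.18,0,-1],[0,0.98,-0.18,0,-1],[0,0.98,-0.18,0,-1],[0,0.98,-0.18,0,-1],[0,0.98,-0.18,0,-1],[0,0.98,-0.18,0,-1],[0,0.98,-0.18,0,-1],[0,0.98,-0.18,0,-1],[0,0.98,-0.18,0,-1],[0,0.98,-0.18,-0.005,-1],[0.9,0,0,0,-1],[0.9,0,0,0,-1],[0.9,0,0,0,-1],[0.9,0,0,0,-1],[0.9,0,0,0,-1],[0,0,0,0,-1]],
])

```text
clock: 5.22
eef_pos: [444.7, 21.2, 17.0]
tool_rot: [0.435, 1.531, -0.436]
force: [0.6, -0.4, 0.0]
finger_gap: 0.0
```

```bash
python3 p.py b
```

```text
{'red': (array([424.8,  30.1]), np.int32(777))}
```

View pics/bt.png

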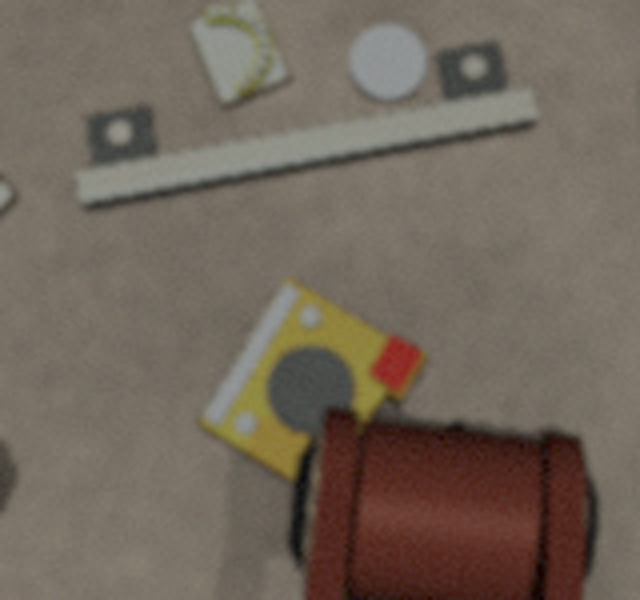

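View pics/bs.png

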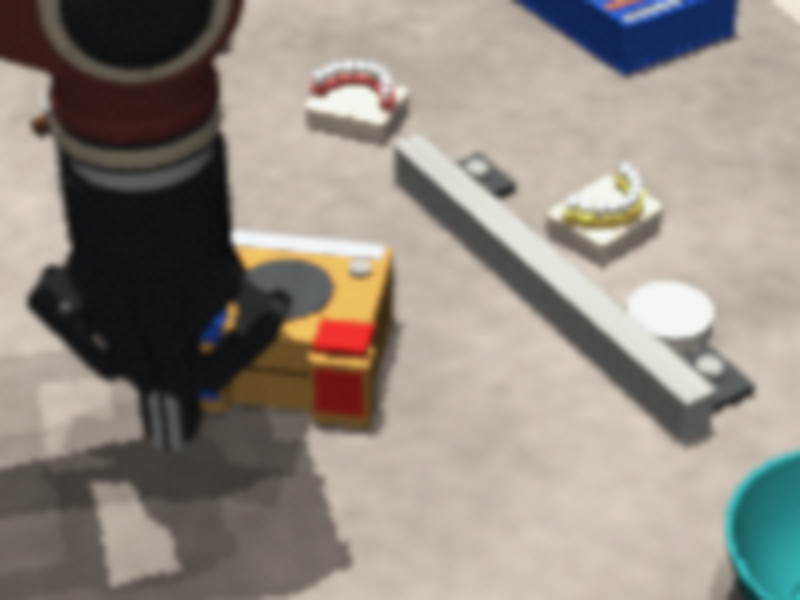

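Call:
apply_moves([
  [[0,0.4,0,0,-1],[0,0.4,0,0,-1],[0,0.3,0,0,-1],[0,0.1,0,0,-1],[0,0.1,0,0,-1],[0,0.1,0,0,-1],[0,0,0,0,-1]],
])

```text
clock: 6.2
eef_pos: [464.0, 51.3, 18.7]
tool_rot: [0.432, 1.529, -0.435]
force: [-4.2, -3.2, 3.4]
finger_gap: -0.1
```

```bash
python3 p.py c;  python3 - <<'E'
from h import *
c=r.capture("wrist"); save(c["image"],"cw",0,0,640,400,1)
E
```

```text
{'red': (array([434.4, -27.3]), np.int32(427))}
```

View pics/cw.png

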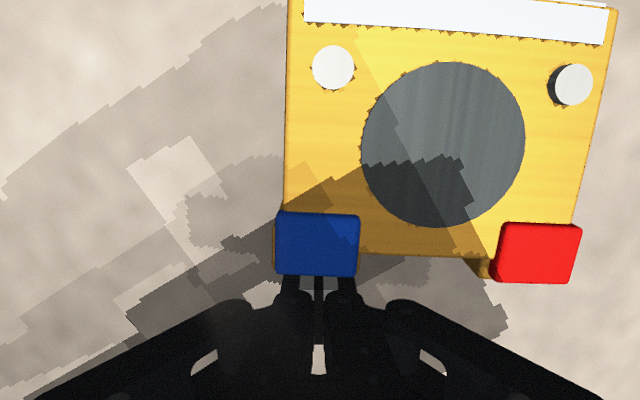

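View pics/cs.png

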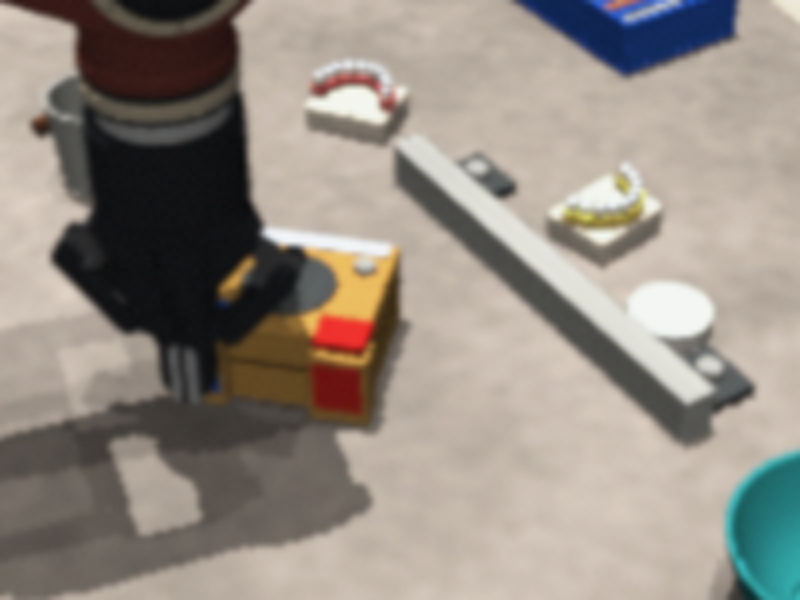

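```bash
python3 - <<'E'
s=open('p.py').read()
s=s.replace('c=r.capture("top"); pose(c)','''cam="wrist" if "w" in sys.argv[2:] else "top"
    c=r.capture(cam); pose(c)''')
s=s.replace('m=masks(c,box or (240,140,400,300))','m=masks(c,box or ((240,140,400,300) if K(c)<480 and c["origin"][2]>900 else (0,0,640,400)))').replace("z=48","z=50")
s=s.replace('''save(c["image"],sys.argv[1]+"t",240,130,400,280,4); d=r''','''save(c["image"],sys.argv[1]+"t",*((0,0,640,400,1) if cam=="wrist" else (240,130,400,280,4)))
        if cam=="top": d=r''')
open('p.py','w').write(s)
E
sed -i 's/V>60/V>45/g' h.py
python3 p.py d w
```

```text
{'blue': (array([476.9,  71.5]), np.int32(5173)), 'red': (array([541.1,  27.4]), np.int32(4850))}
len 77.9 yaw 55.5 rel 44.9 ctr [532.8  84.1] dist 125.6 lat 33.6
FL gap 131.1 FR gap 60.5
tcp [464.   51.3  18.7] tooly yaw 58.3 force [-4.1 -2.6  4. ] gap 0.0 clk 6.4 down [-0.002 -0.001 -1.   ]
blue face [471.2  63.2] tcp rel along x -14.0 y -0.8 delta tool y,z: 14.0 -0.1
red face [535.4  19.2] tcp rel along x -14.0 y 77.1 delta tool y,z: 10.3 77.6
```

Call:
apply_moves([
  [[0,0.16,0,0.025,-1],[0,0.16,0,0.02,-1],[0,0.16,0,0.018,-1],[0,0.16,0,0.018,-1],[0,0.16,0,0.018,-1],[0,0.16,0,0.018,-1],[0,0.16,0,0.018,-1]],
])

```text
clock: 7.28
eef_pos: [481.8, 72.2, 18.0]
tool_rot: [0.762, 1.437, -0.766]
force: [-5.4, -1.4, 2.4]
finger_gap: 0.1
```

```bash
python3 p.py e w
```

```text
{'blue': (array([499.6,  89.7]), np.int32(5220)), 'red': (array([555.8,  35.8]), np.int32(5607))}
len 77.8 yaw 46.2 rel 35.6 ctr [556.8  93. ] dist 100.3 lat 38.0
FL gap 95.3 FR gap 37.1
tcp [482.5  72.4  18. ] tooly yaw 33.8 force [-3.9 -1.  -0.5] gap -0.1 clk 7.325 down [-0.003  0.    -1.   ]
blue face [492.7  82.5] tcp rel along x -14.3 y 0.4 delta tool y,z: 14.1 -2.6
red face [548.8  28.6] tcp rel along x -14.3 y 78.3 delta tool y,z: 30.7 73.4
```

View pics/et.png

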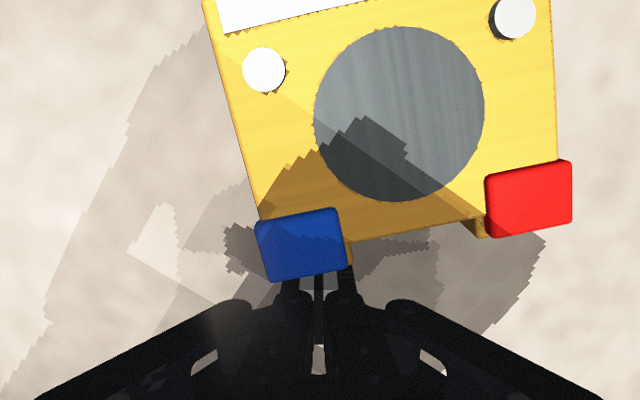

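Call:
apply_moves([
  [[0,-0.25,0,0,-1],[0,0,0,-0.035,-1],[0,0,0,-0.033,-1],[0,0.2,0,0,-1],[0,0.18,-0.1,0.01,-1],[0,0.18,-0.11,0.016,-1],[0,0.18,-0.11,0.017,-1],[0,0.18,-0.11,0.017,-1]],
])

```text
clock: 8.32
eef_pos: [487.2, 91.8, 18.9]
tool_rot: [0.744, 1.441, -0.748]
force: [-3.8, -3.6, 4.8]
finger_gap: -0.3
```

```bash
python3 p.py f w
```

```text
{'blue': (array([507.6, 104.9]), np.int32(5121)), 'red': (array([552.6,  41.4]), np.int32(4917))}
len 77.8 yaw 35.3 rel 24.8 ctr [564.4  97.4] dist 92.0 lat 40.9
FL gap 74.8 FR gap 33.0
tcp [487.5  92.4  18.9] tooly yaw 35.2 force [-2.8 -1.7  3.2] gap 0.2 clk 8.375 down [-0.002 -0.    -1.   ]
blue face [499.5  99.1] tcp rel along x -13.6 y 1.4 delta tool y,z: 13.6 1.4
red face [544.5  35.6] tcp rel along x -13.6 y 79.2 delta tool y,z: 13.9 79.2
```

View pics/ft.png

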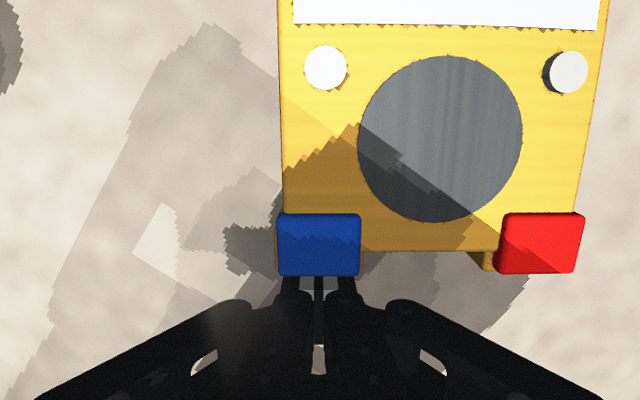

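Call:
apply_moves([
  [[0,0.18,-0.11,0.017,-1],[0,0.18,-0.11,0.017,-1],[0,0.18,-0.11,0.017,-1],[0,0.18,-0.11,0.017,-1],[0,0.18,-0.11,0.017,-1],[0,0.18,-0.1,0.017,-1]],
])

```text
clock: 9.12
eef_pos: [503.0, 119.1, 18.7]
tool_rot: [0.988, 1.337, -0.991]
force: [-5.5, -0.5, 4.3]
finger_gap: 0.3
```

```bash
python3 p.py g w
```

```text
{'blue': (array([526.7, 125.5]), np.int32(5180)), 'red': (array([550.3,  51.3]), np.int32(4984))}
len 77.8 yaw 17.6 rel 7.1 ctr [578.5 101.1] dist 77.5 lat 41.9
FL gap 41.9 FR gap 29.6
tcp [503.6 119.6  18.7] tooly yaw 16.8 force [-3.5  1.   1.4] gap 0.1 clk 9.175 down [-0.002  0.001 -1.   ]
blue face [517.2 122.4] tcp rel along x -13.8 y 1.4 delta tool y,z: 13.8 1.2
red face [540.7  48.3] tcp rel along x -13.8 y 79.2 delta tool y,z: 14.9 79.0
```

View pics/gt.png

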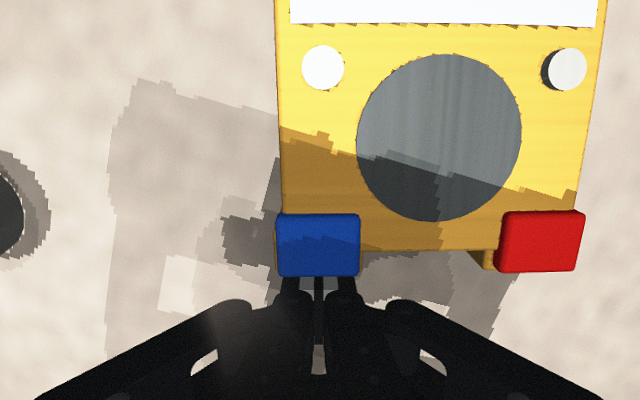

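Call:
apply_moves([
  [[0,0.18,-0.1,0.018,-1],[0,0.18,-0.1,0.018,-1],[0,0.18,-0.1,0.018,-1],[0,-0.6,0,0,-1],[0,-0.6,0,0,-1],[0,0,0,0,-1]],
])

```text
clock: 9.93
eef_pos: [484.0, 125.4, 18.4]
tool_rot: [1.114, 1.267, -1.115]
force: [-0.4, -0.1, 0.5]
finger_gap: 0.2
```

```bash
python3 p.py h w
```

```text
{'blue': (array([540.2, 132.8]), np.int32(6334)), 'red': (array([551.8,  56. ]), np.int32(6060))}
len 77.8 yaw 8.6 rel -2.0 ctr [587.6 100.7] dist 68.6 lat 39.8
FL gap 24.9 FR gap 28.4
tcp [484.9 125.5  18.7] tooly yaw 7.3 force [-0.4 -0.5 -0. ] gap -0.3 clk 9.975 down [ 0.  0. -1.]
blue face [530.4 131.4] tcp rel along x -45.8 y 0.9 delta tool y,z: 45.8 -0.1
red face [541.9  54.5] tcp rel along x -45.8 y 78.7 delta tool y,z: 47.5 77.7
```

View pics/ht.png

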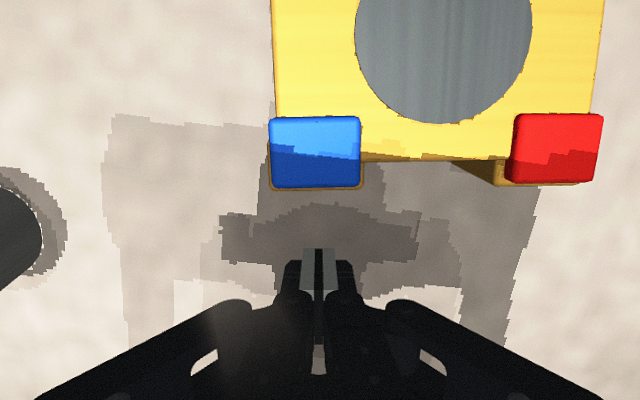

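Call:
apply_moves([
  [[0,0,0.8,0,-1],[0,0,0.8,0,-1],[0,0,0.8,0,-1],[0,0.2,0.7,0,-1],[0,0.6,0,0,-1],[0,0.4,0,0,-1],[0,0.18,0.05,0,-1],[0,0.18,0.11,-0.017,-1],[0,0.18,0.11,-0.017,-1]],
])

```text
clock: 11.1
eef_pos: [538.6, 48.3, 18.4]
tool_rot: [1.031, 1.315, -1.035]
force: [-4.8, -1.8, 3.9]
finger_gap: 0.4
```

```bash
python3 p.py i w
```

```text
{'blue': (array([541.2, 130.2]), np.int32(4827)), 'red': (array([562.2,  55.5]), np.int32(5221))}
len 77.6 yaw 15.7 rel 5.1 ctr [592.1 104.2] dist 63.5 lat 42.5
FL gap 26.1 FR gap 17.2
tcp [539.5  48.   18.5] tooly yaw 13.6 force [-3.5 -2.3 -0.4] gap 0.0 clk 11.15 down [-0.002 -0.    -1.   ]
blue face [531.6 127.5] tcp rel along x -13.9 y -78.7 delta tool y,z: 11.1 -79.1
red face [552.6  52.8] tcp rel along x -13.9 y -1.1 delta tool y,z: 13.9 -1.6
```

View pics/it.png

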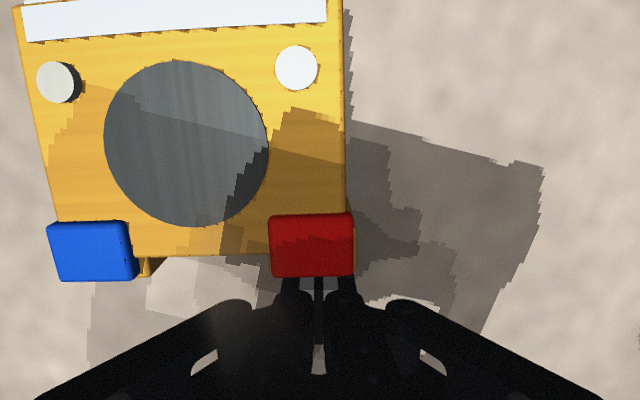

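Call:
apply_moves([
  [[0,-0.7,0,0,-1],[0,-0.5,0,-0.01,-1],[0,0,-0.8,0,-1],[0,0,-0.8,0,-1],[0,0,-0.8,0,-1],[0,0,-0.75,0,-1],[0,0.6,0,0,-1],[0,0.4,0,0,-1],[0,0.15,-0.08,0.005,-1],[0,0.18,-0.1,0.017,-1],[0,0.18,-0.1,0.017,-1],[0,0.12,-0.07,0.012,-1]],
])

```text
clock: 12.65
eef_pos: [526.2, 135.3, 18.4]
tool_rot: [1.131, 1.259, -1.136]
force: [-5.0, 0.4, 4.3]
finger_gap: -0.1
```

```bash
python3 p.py j w
```

```text
{'blue': (array([551.3, 135. ]), np.int32(5190)), 'red': (array([562.6,  58. ]), np.int32(5051))}
len 77.8 yaw 8.3 rel -2.3 ctr [598.5 102.6] dist 57.5 lat 39.7
FL gap 13.6 FR gap 17.5
tcp [526.7 135.5  18.4] tooly yaw 5.9 force [-3.8  1.4  2. ] gap -0.3 clk 12.7 down [-0.003  0.    -1.   ]
blue face [541.4 133.6] tcp rel along x -14.3 y 4.1 delta tool y,z: 14.5 3.5
red face [552.7  56.6] tcp rel along x -14.3 y 81.9 delta tool y,z: 17.8 81.2
```

View pics/jt.png

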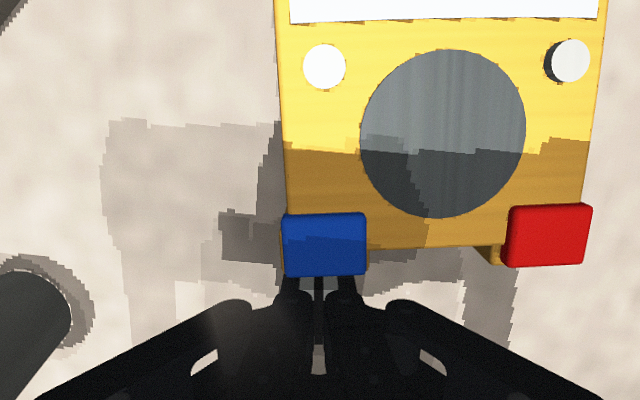

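Call:
apply_moves([
  [[0,-0.7,0,0,-1],[0,-0.5,0,-0.013,-1],[0,0,0.8,0,-1],[0,0,0.8,0,-1],[0,0,0.8,0,-1],[0,0,0.78,0,-1],[0,0.6,0,0,-1],[0,0.6,0,0,-1],[0,0.15,0.03,0,-1],[0,0.16,0.1,-0.014,-1],[0,0.12,0.08,-0.012,-1]],
])

```text
clock: 14.08
eef_pos: [549.4, 55.0, 18.4]
tool_rot: [1.036, 1.312, -1.04]
force: [-4.4, -0.2, 2.9]
finger_gap: -0.2
```

```bash
python3 p.py k w
```

```text
{'blue': (array([554.8, 134.4]), np.int32(4907)), 'red': (array([573.7,  59.1]), np.int32(5236))}
len 77.7 yaw 14.1 rel 3.6 ctr [605. 107.] dist 50.4 lat 42.9
FL gap 11.5 FR gap 5.3
tcp [550.   54.8  18.5] tooly yaw 13.2 force [-2.7 -2.2  0.7] gap -0.5 clk 14.125 down [-0.002 -0.    -1.   ]
blue face [545.1 132. ] tcp rel along x -14.1 y -76.0 delta tool y,z: 12.9 -76.2
red face [564.   56.7] tcp rel along x -14.1 y 1.7 delta tool y,z: 14.1 1.4
```

View pics/kt.png

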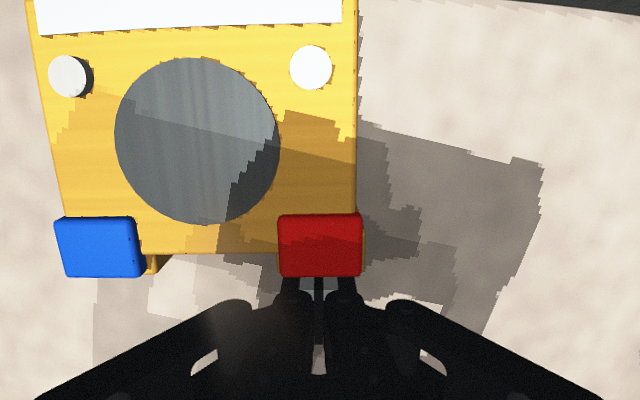

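Call:
apply_moves([
  [[0,-0.7,0,0,-1],[0,-0.5,0,0,-1],[0,0,-0.8,0,-1],[0,0,-0.8,0,-1],[0,0,-0.8,0,-1],[0,0,-0.68,0,-1],[0,0.6,0,0,-1],[0,0.5,0,0,-1],[0,0.12,-0.03,0.005,-1],[0,0.12,-0.07,0.012,-1],[0,0,0,0,-1]],
])

```text
clock: 15.5
eef_pos: [535.6, 132.4, 18.5]
tool_rot: [1.079, 1.288, -1.081]
force: [-2.4, 0.5, 1.3]
finger_gap: 0.1
```

```bash
python3 p.py l w
```

```text
{'blue': (array([560.2, 135. ]), np.int32(5197)), 'red': (array([575.5,  58.7]), np.int32(5007))}
len 77.8 yaw 11.3 rel 0.7 ctr [609.  105.1] dist 46.7 lat 40.2
FL gap 5.4 FR gap 4.1
tcp [535.6 132.4  18.5] tooly yaw 10.0 force [-1.5  0.1  1.3] gap -0.2 clk 15.55 down [-0.001  0.    -1.   ]
blue face [550.4 133. ] tcp rel along x -14.7 y 2.3 delta tool y,z: 14.7 1.9
red face [565.6  56.7] tcp rel along x -14.7 y 80.1 delta tool y,z: 16.5 79.7
```

View pics/lt.png

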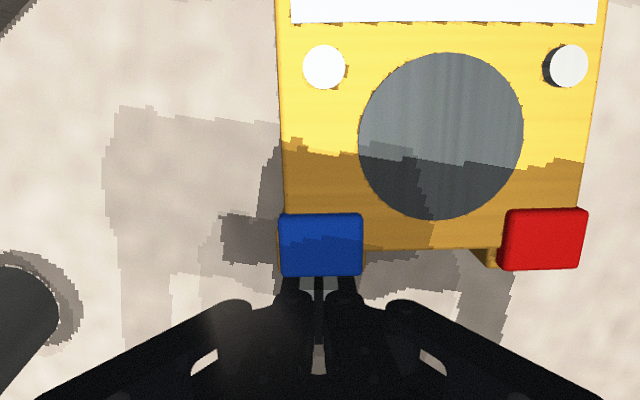

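Call:
apply_moves([
  [[0,-0.7,0,0,-1],[0,-0.5,0,0,-1],[0,0,0.8,0,-1],[0,0,0.8,0,-1],[0,0,0.8,0,-1],[0,0,0.75,0,-1],[0,0.6,0,0,-1],[0,0.6,0,0,-1],[0,0.12,0.03,-0.004,-1],[0,0.1,0.05,-0.008,-1],[0,0,0,0,-1]],
])

```text
clock: 16.92
eef_pos: [554.8, 54.5, 18.4]
tool_rot: [1.05, 1.303, -1.051]
force: [-1.9, 0.9, 0.4]
finger_gap: 0.0
```

```bash
python3 p.py m w
```

```text
{'blue': (array([560.8, 135.7]), np.int32(4879)), 'red': (array([578.8,  60.2]), np.int32(5227))}
len 77.6 yaw 13.4 rel 2.8 ctr [610.7 107.7] dist 44.6 lat 42.5
FL gap 5.1 FR gap 0.3
tcp [554.8  54.5  18.4] tooly yaw 12.2 force [-2.1  0.6 -0.1] gap -0.4 clk 16.975 down [-0.001  0.    -1.   ]
blue face [551.1 133.4] tcp rel along x -14.6 y -77.7 delta tool y,z: 13.1 -78.0
red face [569.   57.9] tcp rel along x -14.6 y -0.1 delta tool y,z: 14.6 -0.4
```

View pics/mt.png

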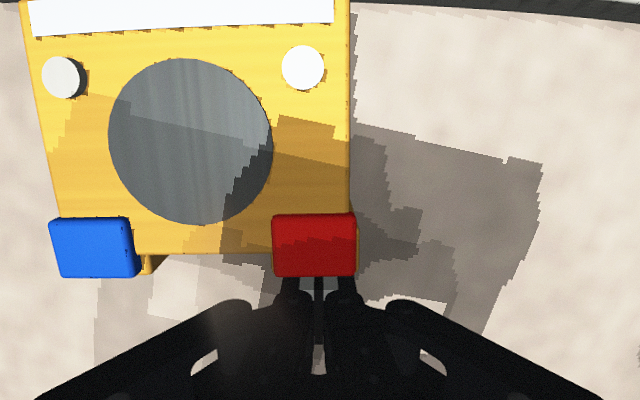

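Call:
apply_moves([
  [[0,-0.7,0,0,-1],[0,-0.5,0,0,-1],[0,0,-0.8,0,-1],[0,0,-0.8,0,-1],[0,0,-0.8,0,-1],[0,0,-0.73,0.005,-1],[0,0.6,0,0,-1],[0,0.5,0,0,-1],[0,0.1,0,0.003,-1],[0,0.06,-0.03,0.005,-1],[0,0,0,0,-1]],
])

```text
clock: 18.35
eef_pos: [539.7, 130.8, 18.5]
tool_rot: [1.082, 1.286, -1.083]
force: [-3.3, -0.3, 2.1]
finger_gap: -0.2
```

```bash
python3 p.py n w
```

```text
{'blue': (array([564. , 135.1]), np.int32(5173)), 'red': (array([580. ,  58.9]), np.int32(5044))}
len 77.8 yaw 11.8 rel 1.2 ctr [613.1 105.6] dist 42.6 lat 40.0
FL gap 1.7 FR gap -0.4
tcp [539.8 130.8  18.5] tooly yaw 9.8 force [-3.8  0.3  1.2] gap -0.2 clk 18.4 down [-0.001 -0.    -1.   ]
blue face [554.3 133. ] tcp rel along x -14.6 y 0.8 delta tool y,z: 14.7 0.3
red face [570.2  56.9] tcp rel along x -14.6 y 78.6 delta tool y,z: 17.4 78.0
```

Call:
apply_moves([
  [[0,0.06,0,0,-1],[0,0,0,0,-1]],
])

```text
clock: 18.65
eef_pos: [541.3, 131.5, 18.5]
tool_rot: [1.082, 1.286, -1.082]
force: [-3.3, 1.2, 0.5]
finger_gap: -0.1
```

```bash
python3 p.py o w
```

```text
{'blue': (array([565.5, 135.6]), np.int32(5186)), 'red': (array([580.4,  59.2]), np.int32(5009))}
len 77.8 yaw 11.0 rel 0.4 ctr [614.2 105.4] dist 41.6 lat 39.6
FL gap -0.1 FR gap -0.7
tcp [541.3 131.5  18.5] tooly yaw 9.8 force [-4.   2.   0.2] gap -0.1 clk 18.7 down [-0.001  0.    -1.   ]
blue face [555.7 133.7] tcp rel along x -14.6 y 0.6 delta tool y,z: 14.6 0.3
red face [570.5  57.3] tcp rel along x -14.6 y 78.4 delta tool y,z: 16.2 78.1
```

Call:
apply_moves([
  [[0,0.06,0,0,-1],[0,0,0,0,-1]],
])

```text
clock: 18.95
eef_pos: [543.1, 131.8, 18.6]
tool_rot: [1.082, 1.286, -1.082]
force: [-2.5, 0.7, -0.7]
finger_gap: -0.2
```

```bash
python3 p.py q w
```

```text
{'blue': (array([567.3, 135.8]), np.int32(5192)), 'red': (array([581.2,  59.3]), np.int32(4976))}
len 77.7 yaw 10.3 rel -0.3 ctr [615.6 105. ] dist 40.3 lat 38.9
FL gap -2.0 FR gap -1.4
tcp [543.1 131.8  18.6] tooly yaw 9.8 force [-2.4  1.  -0.5] gap 0.1 clk 19.0 down [ 0.  0. -1.]
blue face [557.5 134. ] tcp rel along x -14.5 y 0.4 delta tool y,z: 14.5 0.3
red face [571.3  57.5] tcp rel along x -14.5 y 78.2 delta tool y,z: 15.1 78.1
```

Call:
apply_moves([
  [[0,-0.7,0,0,-1],[0,-0.5,0,0,-1],[-1,0,0.8,0,-1],[-1,0,0.8,0,-1],[-1,0,0,0,-1],[-1,0,0,0,-1],[0,0,0,0,-1]],
])

```text
clock: 19.88
eef_pos: [522.7, 86.9, 121.7]
tool_rot: [1.085, 1.28, -1.077]
force: [-0.1, -0.3, -0.2]
finger_gap: 0.8
```

```bash
python3 p.py r w; python3 p.py s
```

```text
{'blue': (array([568.1, 136.3]), np.int32(1719)), 'red': (array([581.8,  60.5]), np.int32(1729))}
len 77.0 yaw 10.3 rel -0.3 ctr [616.3 105.9] dist 39.4 lat 39.6
FL gap -2.8 FR gap -2.3
tcp [521.4  87.  119.8] tooly yaw 9.8 force [-1.2  0.   0.5] gap -0.1 clk 19.925 down [ 0.003 -0.    -1.   ]
blue face [558.3 134.5] tcp rel along x -44.8 y -40.2 delta tool y,z: 44.5 -40.5
red face [572.   58.7] tcp rel along x -44.8 y 36.9 delta tool y,z: 45.1 36.5
{'red': (array([493.1,  85.3]), np.int32(2750))}
```

View pics/rt.png

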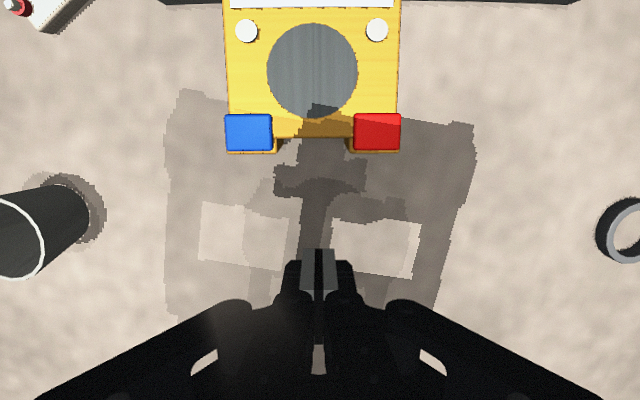

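View pics/st.png

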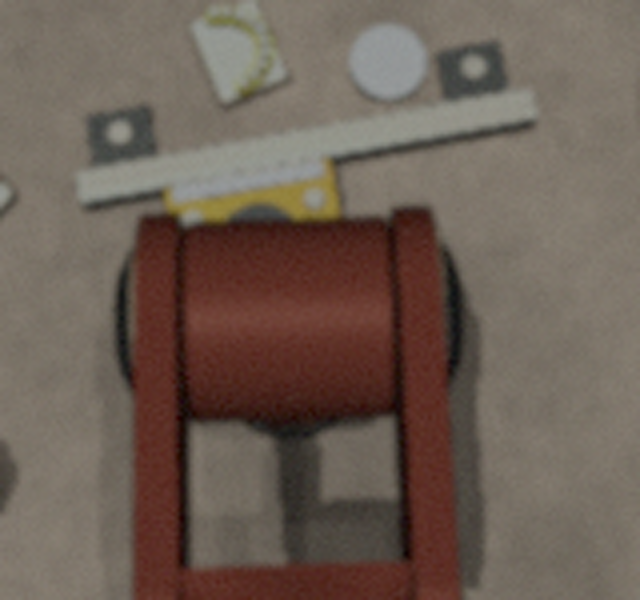

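View pics/ss.png

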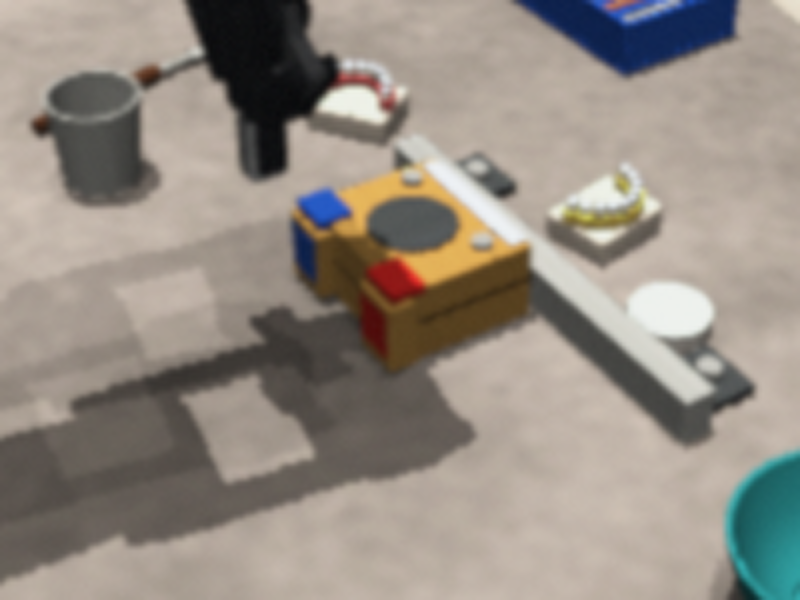

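Call:
apply_moves([
  [[0,0,0.8,0,-1],[1,0,0.65,0,-1],[1,0,0,0,-1],[1,0,0,0,-1],[1,0,0,0,-1],[0,0.6,0,-0.003,-1],[0,0.45,0,0,-1],[0,0.16,0,0,-1],[0,0.04,0,0,-1],[0,0,0,0,-1]],
])

```text
clock: 21.28
eef_pos: [557.6, 57.0, 19.3]
tool_rot: [1.075, 1.289, -1.074]
force: [-1.7, -1.1, 1.7]
finger_gap: 0.2
```

```bash
python3 p.py u w
```

```text
{'blue': (array([567.4, 137.1]), np.int32(4886)), 'red': (array([581.9,  60.9]), np.int32(5163))}
len 77.6 yaw 10.8 rel 0.2 ctr [615.9 106.8] dist 39.6 lat 40.7
FL gap -2.2 FR gap -2.6
tcp [557.6  57.   19.2] tooly yaw 10.4 force [-0.9  0.3  1.8] gap 0.2 clk 21.325 down [ 0.001  0.    -1.   ]
blue face [557.6 135.2] tcp rel along x -14.6 y -76.8 delta tool y,z: 14.0 -76.9
red face [572.1  59. ] tcp rel along x -14.6 y 0.8 delta tool y,z: 14.6 0.7
```

View pics/ut.png

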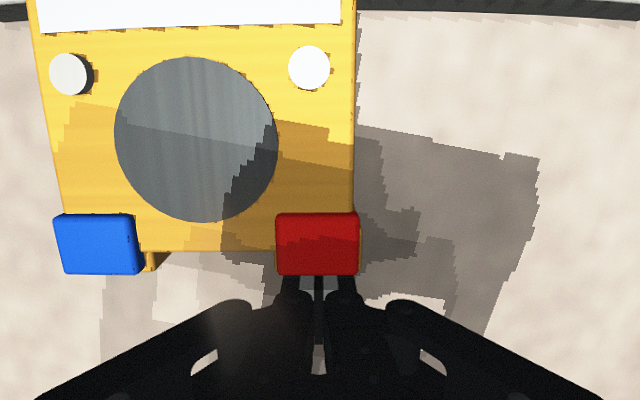

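Call:
apply_moves([
  [[0,0.05,0,0,-1],[0,0,0,0,-1]],
])

```text
clock: 21.58
eef_pos: [557.8, 57.1, 18.8]
tool_rot: [1.074, 1.291, -1.076]
force: [-5.2, -0.7, 3.7]
finger_gap: -0.2
```

Call:
apply_moves([
  [[0,0.05,0,0,-1],[0,0,0,0,-1]],
])

```text
clock: 21.82
eef_pos: [559.0, 57.0, 18.8]
tool_rot: [1.073, 1.29, -1.076]
force: [-5.4, -1.6, 3.7]
finger_gap: -0.3
```

```bash
python3 p.py v w
```

```text
{'blue': (array([567.9, 136.9]), np.int32(4877)), 'red': (array([583.4,  60.8]), np.int32(5204))}
len 77.6 yaw 11.6 rel 1.0 ctr [616.8 107.3] dist 38.7 lat 40.9
FL gap -2.4 FR gap -4.1
tcp [559.   57.   18.8] tooly yaw 10.4 force [-4.9 -2.3  3. ] gap 0.1 clk 21.875 down [-0.002 -0.001 -1.   ]
blue face [558.1 134.9] tcp rel along x -14.6 y -76.5 delta tool y,z: 13.1 -76.8
red face [573.6  58.8] tcp rel along x -14.6 y 1.1 delta tool y,z: 14.7 0.8
```

```bash
python3 - <<'E'
from h import *
c=r.capture("wrist"); g=cv2.cvtColor(c["image"],cv2.COLOR_RGB2GRAY).astype(float)
cv2.imwrite("pics/v2.png",cv2.resize(c["image"][0:60,320:640,::-1],None,fx=2.5,fy=5,interpolation=cv2.INTER_CUBIC))
FN=np.array([np.cos(np.radians(10.59)),np.sin(np.radians(10.59))])
w=[]
for u in range(370,640,15):
    k=np.diff(g[0:40,u]); v=k.argmax(); p=onz(c,(u,v+0.5),0); w.append(p[:2]); print(u,v,k[v],p[:2].round(1),round(FN@p[:2],1))
w=np.array(w); d=np.polyfit(w[:,1],w[:,0],1); print("yaw",np.degrees(np.arctan(-d[0])))
E
```

```text
370 13 81.0 [668.6  54.1] 667.1
385 13 85.0 [669.8  47.9] 667.2
400 13 92.0 [671.   41.7] 667.3
415 13 91.0 [672.3  35.4] 667.4
430 14 93.0 [673.2  29.1] 667.1
445 14 91.0 [674.5  22.8] 667.2
460 14 131.0 [675.9  16.5] 667.4
475 14 80.0 [677.2  10.1] 667.5
490 15 138.0 [678.2   3.6] 667.3
505 16 74.0 [679.3  -3. ] 667.2
520 16 111.0 [680.7  -9.5] 667.4
535 17 136.0 [681.9 -16.2] 667.3
550 18 89.0 [683. -23.] 667.2
565 18 102.0 [684.6 -29.7] 667.5
580 19 134.0 [685.8 -36.7] 667.4
595 20 128.0 [687.1 -43.8] 667.4
610 21 109.0 [688.5 -51. ] 667.4
625 22 78.0 [689.9 -58.3] 667.4
yaw 10.695632096838521
```

View pics/v2.png

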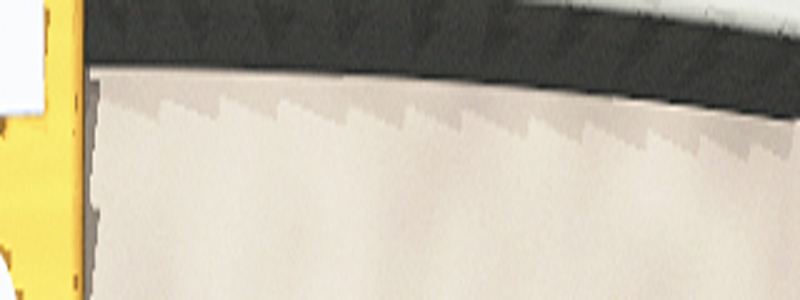

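Call:
apply_moves([
  [[0,0.05,0,0,-1],[0,0,0,0,-1]],
])

```text
clock: 22.18
eef_pos: [559.9, 57.1, 18.7]
tool_rot: [1.073, 1.291, -1.077]
force: [-6.2, -2.4, 4.4]
finger_gap: -0.0
```

Call:
apply_moves([
  [[0,-0.6,0,0,-1],[0,-0.4,0,0,-1],[0,0,-0.8,0,-1],[0,0,-0.8,0,-1],[0,0,-0.8,0,-1],[0,0,-0.68,0,-1],[0,0.6,0,0,-1],[0,0.4,0,0,-1],[0,0.05,0,0,-1],[0,0,0,0,-1]],
])

```text
clock: 23.42
eef_pos: [546.0, 133.4, 18.1]
tool_rot: [1.072, 1.296, -1.081]
force: [-11.4, 0.6, 7.0]
finger_gap: -0.0
```

```bash
sed -i 's/FD=664.7/FD=667.3/' p.py; python3 p.py x w
```

```text
{'blue': (array([570.6, 136. ]), np.int32(5239)), 'red': (array([584.8,  59.6]), np.int32(4998))}
len 77.8 yaw 10.5 rel -0.1 ctr [619.  105.5] dist 39.5 lat 38.7
FL gap -2.6 FR gap -2.5
tcp [546.  133.4  18. ] tooly yaw 10.3 force [-11.1   0.3   7.5] gap -0.2 clk 23.475 down [-0.009 -0.    -1.   ]
blue face [560.8 134.2] tcp rel along x -14.7 y 1.9 delta tool y,z: 14.7 1.8
red face [575.   57.7] tcp rel along x -14.7 y 79.7 delta tool y,z: 15.0 79.6
```

Call:
apply_moves([
  [[0,-0.6,0,0,-1],[0,-0.4,0,0,-1],[0,0,0.8,0,-1],[0,0,0.8,0,-1],[0,0,0.8,0,-1],[0,0,0.75,0,-1],[0,0.6,0,0,-1],[0,0.4,0,0,-1],[0,0.02,0,0,-1],[0,0,0,0,-1]],
])

```text
clock: 24.72
eef_pos: [560.4, 55.4, 18.2]
tool_rot: [1.068, 1.295, -1.081]
force: [-11.8, -6.7, 7.8]
finger_gap: 0.1
```

Call:
apply_moves([
  [[0,0.04,0,0,-1],[0,0,0,0,-1]],
])

```text
clock: 24.98
eef_pos: [560.4, 55.4, 18.2]
tool_rot: [1.066, 1.297, -1.083]
force: [-15.9, -7.0, 11.6]
finger_gap: 0.2
```

```bash
python3 p.py y w
```

```text
{'blue': (array([570.2, 137.7]), np.int32(4964)), 'red': (array([584.5,  61.3]), np.int32(5244))}
len 77.7 yaw 10.6 rel 0.0 ctr [618.6 107.2] dist 39.5 lat 40.5
FL gap -2.5 FR gap -2.5
tcp [560.4  55.4  18.2] tooly yaw 10.5 force [-15.3  -7.4  11.9] gap -0.0 clk 25.025 down [-0.012 -0.004 -1.   ]
blue face [560.4 135.8] tcp rel along x -14.7 y -79.1 delta tool y,z: 14.6 -79.1
red face [574.6  59.4] tcp rel along x -14.7 y -1.4 delta tool y,z: 14.7 -1.4
```

Call:
apply_moves([
  [[0,-0.6,0,0,-1],[0,-0.46,0,0,-1],[0,0,-0.8,0,-1],[0,0,-0.8,0,-1],[0,0,-0.8,0,-1],[0,0,-0.75,0,-1],[0,0.6,0,0,-1],[0,0.4,0,0,-1],[0,0.03,0,0,-1],[0,0.03,0,0,-1],[0,0,0,0,-1]],
])

```text
clock: 26.4
eef_pos: [545.9, 133.5, 17.9]
tool_rot: [1.069, 1.299, -1.084]
force: [-15.6, -0.4, 11.0]
finger_gap: -0.2
```

```bash
python3 p.py z w
```

```text
{'blue': (array([570.5, 136. ]), np.int32(5230)), 'red': (array([584.7,  59.6]), np.int32(4989))}
len 77.8 yaw 10.5 rel -0.1 ctr [618.9 105.5] dist 39.6 lat 38.8
FL gap -2.5 FR gap -2.4
tcp [545.9 133.5  17.9] tooly yaw 10.3 force [-16.4  -0.7  10.6] gap 0.3 clk 26.45 down [-0.012 -0.001 -1.   ]
blue face [560.7 134.2] tcp rel along x -14.6 y 2.0 delta tool y,z: 14.6 1.9
red face [574.9  57.7] tcp rel along x -14.6 y 79.8 delta tool y,z: 14.9 79.7
```

Call:
apply_moves([
  [[0,-0.4,0,0,-1],[0,-0.8,0,0,-1],[0,-0.8,0,0,-1],[-1,0,0,0,-1],[-1,0,0,0,-1],[-1,0,0,0,-1],[-1,0,0,0,-1],[-1,0,0.8,0,-1],[-1,-0.3,1,0,-1],[0,-0.3,1,0,-1],[0,-0.3,1,0,-1],[0,0,1,0,-1],[0,0,1,0,-1],[0,0,1,0,-1],[0,0,1,0,-1],[0,0,1,0,-1],[0,0,1,0,-1],[0,0,0,0,-1]],
])

```text
clock: 28.7
eef_pos: [523.2, -122.0, 169.1]
tool_rot: [1.077, 1.287, -1.077]
force: [0.9, 0.8, -0.3]
finger_gap: 0.0
```

```bash
python3 p.py fin; python3 -c "
from h import *
d=r.capture('top'); save(d['image'],'fin2',0,0,640,400,1)"
```

```text
{'blue': (array([569.3, 136.4]), np.int32(79)), 'red': (array([583.7,  60.2]), np.int32(85))}
len 77.6 yaw 10.7 rel 0.1 ctr [617.8 106.2] dist 40.5 lat 39.7
FL gap -1.3 FR gap -1.6
tcp [ 522.9 -121.   168.9] tooly yaw 10.3 force [0.7 0.2 0.4] gap -0.4 clk 28.75 down [ 0.  0. -1.]
blue face [559.5 134.6] tcp rel along x -83.5 y -244.3 delta tool y,z: 81.5 -245.0
red face [573.9  58.4] tcp rel along x -83.5 y -166.7 delta tool y,z: 82.1 -167.4
```

View pics/fint.png

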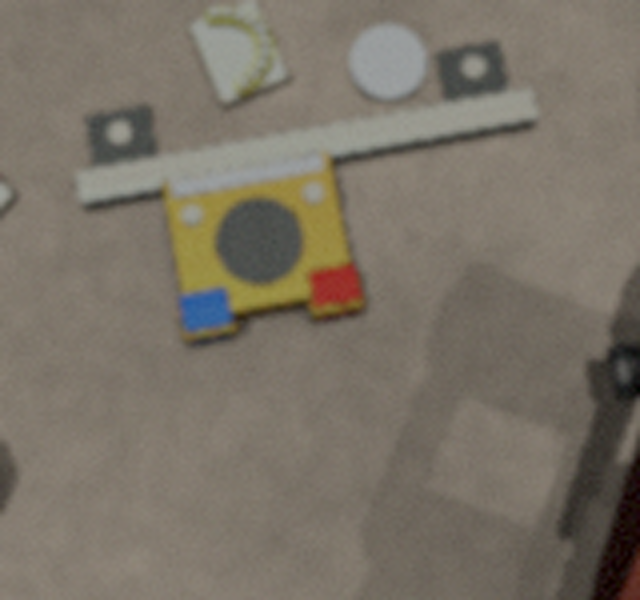

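View pics/fins.png

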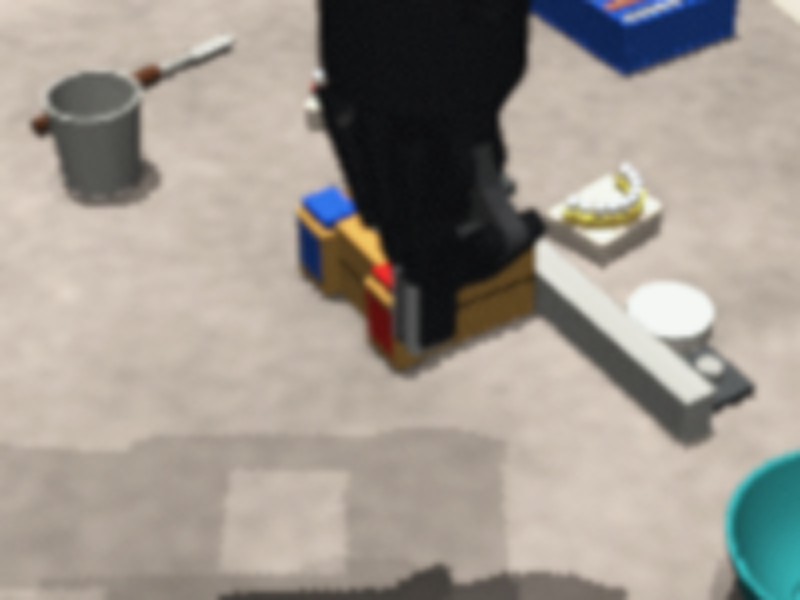

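View pics/fin2.png

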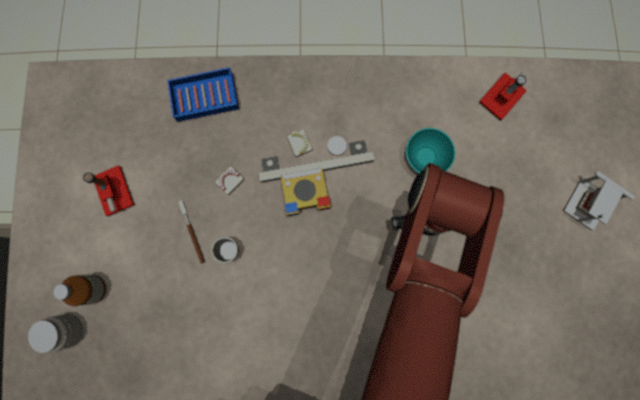

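```bash
python3 -c "
from cell import r
print(r.hand_in())"
```

```text
the job is handed in; nothing more can be done
None
```

The flask's white-striped side now lies flush against the fence. I handed the job in at about 29 s with the hand well clear, about 150 mm up and off to the right.

- **Pushes:** I pushed the blue lug first, turning the flask from about 48° askew to -2° with roughly 25 mm still clear. Then I pushed red and blue by turns with the closed fingertips. After that first blue push the flask was never more than about 5° out of square as measured after each push, and no more than about 3° once within 5 mm of the fence.
- **Force checks:** In the final presses, about 16–17 N on the red lug and about 16 N on the blue lug moved the flask no further. I take that as both ends bearing on the fence.
- **Camera checks:** The final top view puts the flask 0.1° out of square and touching at both ends. The cup, casts, bowl, lid and wax knife look unmoved by eye. The lid ring was hidden under the arm in that last picture, so I did not check it at the end, but the hand never went low near it.
- **What disagreed:** The computed gaps came out slightly negative, at -1.3 to -2.5 mm, the same at both ends. That is calibration bias, so I relied on the force rise to tell when the flask had seated. The first few blue pushes, made while turning the tool too fast, also moved the flask forward more than they turned it. I corrected the push direction well before the fence.

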